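# Pin the hinge of a split lamp collar

### The job

The blue and the bare-aluminium halves of a lamp collar are clamped in the fixture with their two hinge knuckles in line, one above the other. Take the long pin with the orange knob out of the yellow rack, push it down through both knuckles until its flange is fully home on the upper one, and let go. Leave the two shorter pins in the rack.

Things in the scene. Friction and masses are not known exactly. Their poses are not given: they have to be found in the camera images.
- long_pin_knob (a point): Centre of the long pin's orange knob: upright cylinder 22 mm wide, 48 tall. Below it a steel flange 34 wide, 4 thick (underside 28 below this point) and a steel shaft 12 wide, 75 long, its last 10 mm tapered (tip 103 below). z runs up the pin; about 80 g, loose. It hangs by its flange in any one of the rack's three holes and must rise over 75 mm to leave it, 130 to pass over another knob.
- hinge_top (a point): Centre of the upper (blue) knuckle's mouth, at its rim, 95 mm above the bench; z up. The mouth, 28 mm wide, narrows over 10 mm to an 18 mm hole running straight down through both knuckles to 71 mm below; below that 12 mm are free. The pin's flange comes to rest on the rim. The rest of the fixture, fixed to the bench, is lower than the rim; the collar lies to this point's +x.
- middle_pin_knob (a point): Centre of the blue knob of the middle pin: like the long pin, but its shaft is 45 mm long. The pins hang in a row, 75 mm apart, in 16 mm holes of the thin top, 95 mm above the bench, of the yellow sheet-metal rack, 210 x 50 mm, fixed to the bench; which hangs where varies.
- short_pin_knob (a point): Centre of the black knob of the short pin: like the long pin, but its shaft is 30 mm long. It hangs in the rack too.
Mind the look-alikes: they are no part of the job. What is shaped like the part that bears long_pin_knob but turquoise is not meant.

How it is judged:
By the outcome, as a careful person would: the job done as asked, in the order asked, and still so for the second after the job is handed in, with the robot touching nothing.
It also fails if it takes over 42 s, if anything falls off the work surface, if the arm or the gripper's body presses on something with over 40 N, if the wrist force passes 120 N, or if a joint passes its speed limit or range.

### The arm

A 7-joint arm with a two-finger parallel gripper is mounted at the origin on a cart in front of the work surface, level with it; the furniture and walls round the work are solid. World frame = base frame: x ahead of the robot, y to its left, z up, the work surface at z = 0. Lengths are in m, angles in rad, forces in N, time in s.
With the tool pointing down it reaches from about 0.35 to 0.9 m from the base axis. Payload 19.9 kg.
Tool frame: the origin (TCP) lies at the very end of the fingers, on their centre line; the grasp point (between the pads) lies 19 mm behind it; y points along the fingers, x is the direction in which the jaws open and shut, and the axes are right-handed (so a half turn about y gives the same grasp; the last joint's range is limited). The gripper opens to 94 mm and grips with 3 to 60 N. Pads are 16 mm wide; open, the fingers measure 119 mm over their backs; the gripper's body (75 mm by 177 mm) begins 78 mm behind the grasp point.
Start: joints at [-1.226, 0.417, -0.01, 1.614, 0.005, 1.111, -0.053], TCP at [0.235, 0.579, 0.205] pointing down, gripper open.
Joint ranges: [-2.81, 2.81], [-0.39, 2.02], [-1.27, 1.25], [0.06, 2.57], [-1.19, 4.33], [0.19, 2], [-2.82, 2.82]. Speed limits (rad/s): [1.89, 1.89, 2.39, 2.39, 3.01, 3.01, 3.01].

### API

Orientations are given as a unit quaternion [x, y, z, w].
In Python, from workcell import * gives the robot as it stands. The module is installed in compiled form; this text tells all that it offers.
- The arm moves only by the shell command python3 -m pendant 'ROWS' [FORCE]. ROWS is JSON, a list of rows, each a list of 7 numbers: the shift along the tool's x, y, z in m, then the turn, a rotation vector about the tool's x, y, z in degrees, then the opening, from -1 (shut) to 1 (fully open). In form: [[x, y, z, ax, ay, az, gripper], ...]. A call has 1 to 20 rows; each row is the pose to reach, as a shift and turn from the pose commanded when the call began, along the tool's axes at that moment; what a row does not reach only later rows make up. A row lasts 1/10 s, in which the tool goes at most 50 mm and 8.59 degrees, less where a joint would pass 70% of its speed; a pose out of reach is approached as far as the arm can. A call with a gripper value outside its range is refused whole. The fingers move at their own pace and stop on an object; FORCE is the grip in N (left out, the last holds). Time passes only in rows, so rows that repeat a pose let the fingers close. It gives the time, the measured TCP pose, the force and the opening at its end, in the units of the state.
- state(): the state, without advancing time (a new reading comes with each control period).
- get_image(name): name is "scene" or "top" or "wrist"; returns (picture, depth): 400x640x3 uint8, blue, green, red; 400x640 float32, m along the optical axis (not along the pixel's ray), 0 where there is no reading.
- camera_model(name): a dict with "vertical_fov" (degrees; the focal length in pixels is half the picture's height over the tangent of half this angle, whatever the lens; pixels are square), "cx", "cy" (the principal point, pixels), "xyz" and "rotation" of the camera in the world. Camera axes: x right, y down, z forward; pixel columns grow to the right and rows downward; lengths in m; the calibration is good to about 2 mm. A picture is of the moment at which its call begins: read the wrist's pose just before it. camera_model takes no time and is no camera call; for the wrist camera it gives the pose at the moment of the call.
- sign_off(): hands the job in, once; it reports no verdict.
Trained networks look in the newest picture that a camera, given by its name, has taken for a name from the list of things; names that differ only in an ending like _2 or _b are one class to them, and where a whole thing is asked for, a point or a joint stands for the part that bears it (a point fixed in the world has none). Each returns a list of dicts, best first, with "confidence" (0 to 1); they miss things now and then, are a little off and sometimes report something else, mostly with a low value. They report only what shows in the picture. A call takes as long as a camera call. They do not tell look-alikes from the thing itself.
- recognise(camera, label): "point" ([column, row] in pixels, amid what is visible of it).
The state is a dict: "t": time; "q": joint angles; "qd": joint speeds; "joint_torque": joint torques, N m; "tool_pos": TCP position; "eef_rot": TCP orientation; "ft_force": force on the tool from outside, world axes, zero at the start; "ft_torque": the same for the moment, N m; "width": finger opening in m.
Only numpy, scipy, OpenCV 4.12 (cv2) and the standard library are available. Lean on these libraries where they do the work, as an engineer would, in place of code of your own. Each camera call takes 0.05 s, during which the arm holds its last target.

## Working session

There is one attempt and no reset: what is moved stays moved. The work goes in short steps, Python scripts to look and compute and a shell command to move; the robot and the scene stay as the last step left them, time stands still between calls to the robot, and variables do not carry over. Pictures are saved under pics/ and viewed, and the job is handed in when it is done.

```bash
mkdir -p pics
cat > h.py <<'E'
from workcell import *
import numpy as np, cv2
from scipy.spatial.transform import Rotation as R
def cam(n):
    m=camera_model(n); f=200/np.tan(np.radians(m["vertical_fov"])/2)
    r=np.array(m["rotation"]); 
    if r.shape!=(3,3): r=R.from_quat(r).as_matrix()
    return f,m["cx"],m["cy"],np.array(m["xyz"]),r
def p2w(c,px,d):
    f,cx,cy,t,r=c
    return t+r@(np.array([(px[0]-cx)/f,(px[1]-cy)/f,1])*d)
def ray_z(c,px,z):
    f,cx,cy,t,r=c
    v=r@np.array([(px[0]-cx)/f,(px[1]-cy)/f,1]); return t+v*(z-t[2])/v[2]
def w2p(c,p):
    f,cx,cy,t,r=c
    v=r.T@(np.array(p)-t); return v[0]/v[2]*f+cx, v[1]/v[2]*f+cy, v[2]
E
python3 - <<'E'
from h import *
s=state(); print(s)
for n in ["top","scene"]:
    c=cam(n); print(n,camera_model(n))
    im,d=get_image(n); cv2.imwrite(f"pics/{n}0.png",im); np.save(f"{n}0.npy",d)
    for l in ["long_pin_knob","hinge_top","middle_pin_knob","short_pin_knob"]:
        for r in recognise(n,l)[:4]:
            u,v=[int(round(a)) for a in r["point"]]; dd=d[min(v,399),min(u,639)]
            print(n,l,r["point"],round(r["confidence"],2),dd,p2w(c,r["point"],dd).round(4))
E
```

```text
{'t': 0.0, 'q': array([-1.22648003,  0.41799634, -0.01030652,  1.61417109,  0.00471069,
        1.11072348, -0.05302814]), 'qd': array([-3.00568793e-04, -1.43329119e-03, -5.39158993e-04, -2.89784387e-04,
        5.73871933e-05,  2.84987840e-04, -6.04385692e-04]), 'joint_torque': array([-3.34821971e-04, -8.51236939e+01,  6.37687761e-01, -4.25980067e+01,
       -4.89599817e-02,  1.88740430e-02,  1.49951184e-04]), 'tool_pos': array([0.23506461, 0.57869192, 0.20481263]), 'eef_rot': array([ 0.5868654 ,  0.39451238, -0.3952174 , -0.58630384]), 'ft_force': array([-1.02709253, -0.23731181,  0.48613695]), 'ft_torque': array([-0.01788388, -0.02750995,  0.009671  ]), 'width': 0.09389540132136098}
top {'vertical_fov': 51.16600475859766, 'cx': 329.6323114929054, 'cy': 197.36856598564907, 'xyz': array([ 0.28453678, -0.05044615,  1.13051175]), 'rotation': array([ 0.70750922, -0.70065016,  0.05560662, -0.07367469])}
top long_pin_knob [364.0, 220.5] 0.64 1.0111623 [ 0.4144 -0.1074  0.1243]
top long_pin_knob [399.4, 180.5] 0.46 1.0032226 [ 0.5089 -0.1912  0.1476]
top long_pin_knob [431.1, 216.5] 0.45 1.0236793 [ 0.4277 -0.2724  0.1096]
top hinge_top [264.2, 177.8] 0.68 1.1399657 [0.5423 0.1584 0.0241]
top middle_pin_knob [362.8, 181.4] 0.71 1.006674 [ 0.5065 -0.1036  0.146 ]
scene {'vertical_fov': 49.12069049708359, 'cx': 321.8832100715257, 'cy': 191.71554129928313, 'xyz': array([-0.04780303, -0.50543271,  0.7607171 ]), 'rotation': array([ 0.84210287, -0.35593235,  0.16690064, -0.36921416])}
scene long_pin_knob [333.9, 233.9] 0.86 0.0 [-0.0478 -0.5054  0.7607]
scene long_pin_knob [408.9, 282.2] 0.75 0.81727767 [ 0.4285 -0.2919  0.0896]
scene long_pin_knob [392.7, 223.5] 0.59 0.890698 [ 0.5054 -0.1922  0.1172]
scene hinge_top [291.2, 175.5] 0.63 1.1012717 [0.5173 0.1237 0.0499]
scene middle_pin_knob [366.2, 203.0] 0.72 0.92579234 [ 0.5092 -0.1188  0.1229]
scene short_pin_knob [421.5, 240.9] 0.84 0.8442464 [ 0.499  -0.2646  0.1269]
```

View pics/top0.png

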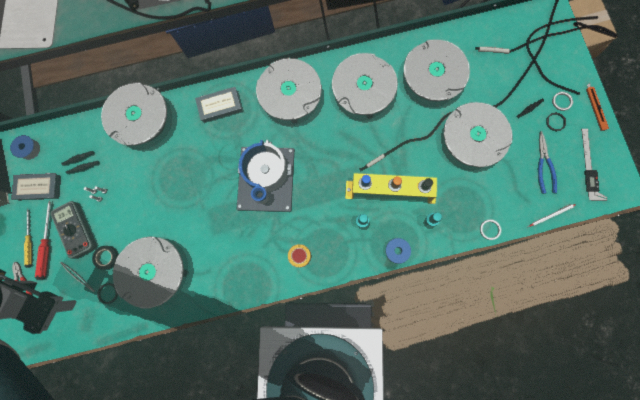

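View pics/scene0.png

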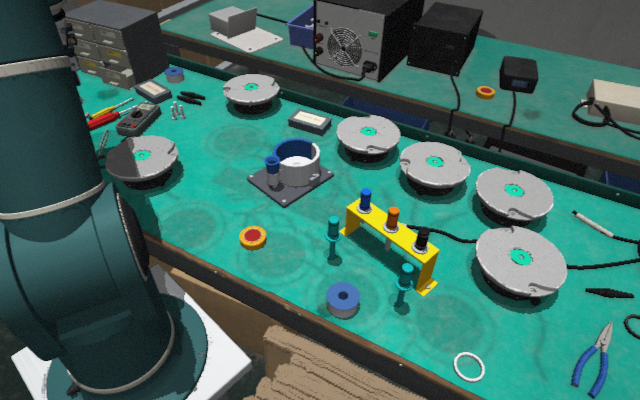

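Run:
```python
import cv2
a=cv2.imread('pics/top0.png');b=cv2.imread('pics/scene0.png')
x=cv2.resize(a[130:260,220:460],None,fx=3,fy=3,interpolation=cv2.INTER_CUBIC)
y=cv2.resize(b[130:310,250:470],None,fx=3,fy=3,interpolation=cv2.INTER_CUBIC)
cv2.imwrite('pics/tz.png',x);cv2.imwrite('pics/sz.png',y)
```

```text
(no output)
```

View pics/tz.png

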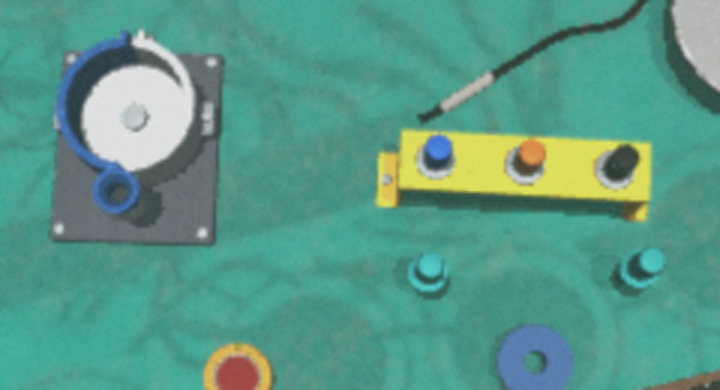

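View pics/sz.png

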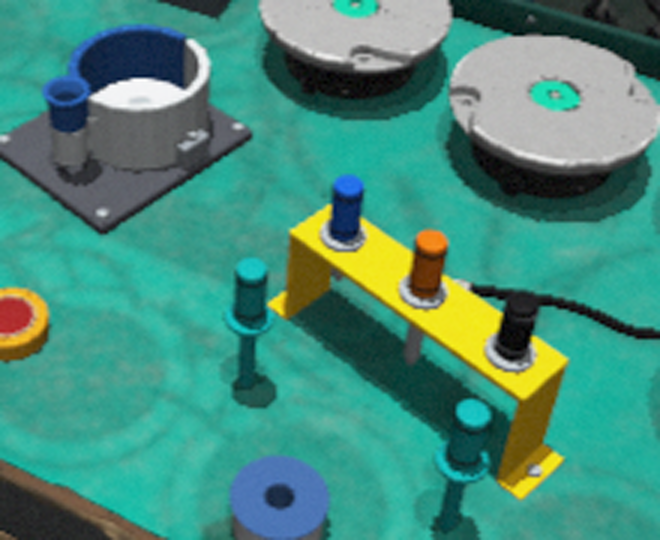

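Run:
```python
from h import *
c=cam("top"); s=cam("scene")
def px(zx,zy,ox,oy): return ((zx+.5)/3+ox-.5,(zy+.5)/3+oy-.5)
for n,t,z in [("orange",(532,147),.147),("blue",(438,145),.147),("black",(628,152),.147)]:
    print(n,ray_z(c,px(*t,220,130),z).round(4))
print("hinge top",ray_z(c,px(117,187,220,130),.095).round(4))
for n,t,z in [("orange",(432,241),.147),("blue",(348,186),.147),("black",(522,303),.147)]:
    print(n,ray_z(s,px(*t,250,130),z).round(4))
print("hinge sc",ray_z(s,px(68,91,250,130),.095).round(4))
st=state(); print(R.from_quat(st["eef_rot"]).as_matrix().round(3)); print(camera_model("wrist"))
```

```text
orange [ 0.5135 -0.1856  0.147 ]
blue [ 0.5147 -0.1104  0.147 ]
black [ 0.5099 -0.2621  0.147 ]
hinge top [0.4887 0.1577 0.095 ]
orange [ 0.5113 -0.1855  0.147 ]
blue [ 0.514  -0.1107  0.147 ]
black [ 0.5064 -0.2604  0.147 ]
hinge sc [0.4893 0.1594 0.095 ]
[[ 0.376 -0.    -0.926]
 [ 0.926 -0.     0.376]
 [-0.    -1.    -0.   ]]
{'vertical_fov': 63.62724004924774, 'cx': 322.40528486438797, 'cy': 198.6428995318715, 'xyz': array([0.16216398, 0.60992485, 0.38430177]), 'rotation': array([0.82194016, 0.55314992, 0.07580871, 0.1126613 ])}
```

```bash
python3 -m pendant '[[-0.06,-0.04,-0.054,0,6,0,0.3],[-0.1,-0.06,-0.09,0,10,0,0.3],[-0.604,-0.095,-0.544,0,70,0,0.3],[-0.604,-0.095,-0.544,0,70,0,0.3],[-0.604,-0.095,-0.544,0,70,0,0.3],[-0.604,-0.095,-0.544,0,70,0,0.3],[-0.604,-0.095,-0.544,0,70,0,0.3],[-0.604,-0.095,-0.544,0,70,0,0.3],[-0.604,-0.095,-0.544,0,70,0,0.3],[-0.604,-0.095,-0.544,0,70,0,0.3],[-0.604,-0.095,-0.544,0,70,0,0.3],[-0.604,-0.095,-0.544,0,70,0,0.3],[-0.604,-0.095,-0.544,0,70,0,0.3],[-0.604,-0.095,-0.544,0,70,0,0.3],[-0.604,-0.095,-0.544,0,70,0,0.3],[-0.604,-0.095,-0.544,0,70,0,0.3],[-0.604,-0.095,-0.544,0,70,0,0.3],[-0.604,-0.095,-0.544,0,70,0,0.3],[-0.604,-0.095,-0.544,0,70,0,0.3],[-0.604,-0.095,-0.544,0,70,0,0.3]]'
cat > look.py <<'E'
from h import *
import sys
st=state();c=cam("wrist");im,d=get_image("wrist"); cv2.imwrite(sys.argv[1],im)
M=R.from_quat(st["eef_rot"]).as_matrix()
print(st["t"],st["tool_pos"].round(4),st["ft_force"].round(2),st["width"].round(4),st["q"].round(2)); print(M.round(4))
for l in sys.argv[2:]:
    for r in recognise("wrist",l)[:3]:
        u,v=[int(round(a)) for a in r["point"]]; dd=d[min(v,399),min(u,639)]
        print(l,r["point"],round(r["confidence"],2),p2w(c,r["point"],dd).round(4))
hsv=cv2.cvtColor(im,cv2.COLOR_BGR2HSV)
m=cv2.inRange(hsv,(6,150,120),(16,255,255)); ys,xs=np.where((m>0)&(d>0))
if len(xs):
    f,cx,cy,t,r=c
    P=t+(np.stack([(xs-cx)/f,(ys-cy)/f,np.ones(len(xs))],1)*d[ys,xs][:,None])@r.T
    k=P[:,2]>.143 if len(sys.argv)<9 else P[:,2]>0
    print("orange px",len(xs),"z max",P[:,2].max())
    k=(P[:,2]>.142)&(P[:,2]<.152)
    if k.sum()>5: print("knob top n",k.sum(),"mean",P[k].mean(0).round(4),"min",P[k].min(0).round(4),"max",P[k].max(0).round(4),"px",xs[k].mean(),ys[k].mean())
E
python3 look.py pics/w1.png long_pin_knob
```

```text
t: 2.5
tool_pos: [0.5118, -0.1842, 0.3004]
eef_rot: [-0.707, 0.013, -0.013, 0.707]
ft_force: [0.1, 0.4, -0.3]
width: 0.061Traceback (most recent call last):
  File "look.py", line 5, in <module>
    print(st["t"],st["tool_pos"].round(4),st["ft_force"].round(2),st["width"].round(4),st["q"].round(2)); print(M.round(4))
                                                                  ^^^^^^^^^^^^^^^^^
AttributeError: 'float' object has no attribute 'round'
```

View pics/w1.png

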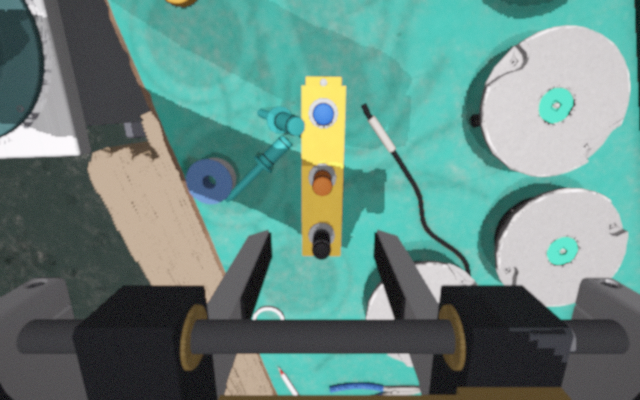

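```bash
sed -i 's/st\["width"\].round(4)/round(st["width"],4)/' look.py
python3 look.py pics/w2.png long_pin_knob
python3 - <<'E'
from h import *
im,d=get_image("scene"); np.save("scene1.npy",d); cv2.imwrite("pics/s1.png",cv2.resize(im[130:330,240:480],None,fx=3,fy=3,interpolation=cv2.INTER_CUBIC))
E
```

```text
2.55 [ 0.5119 -0.1841  0.3005] [-0.04 -0.49 -0.55] 0.0612 [-0.37  0.24  0.79  1.72 -0.18  1.26  0.43]
[[ 9.994e-01  1.000e-04  3.520e-02]
 [-3.520e-02  7.000e-04  9.994e-01]
 [ 1.000e-04 -1.000e+00  7.000e-04]]
long_pin_knob [281.9, 123.1] 0.9 [ 0.4669 -0.1187  0.098 ]
long_pin_knob [267.0, 161.9] 0.84 [ 0.4328 -0.1744  0.0247]
long_pin_knob [321.6, 176.5] 0.71 [ 0.5109 -0.1735  0.1443]
orange px 285 z max 0.14883348531541846
knob top n 285 mean [ 0.5107 -0.1831  0.1464] min [ 0.5003 -0.1933  0.143 ] max [ 0.5206 -0.1737  0.1488] px 321.77543859649126 185.81754385964913
```

View pics/s1.png

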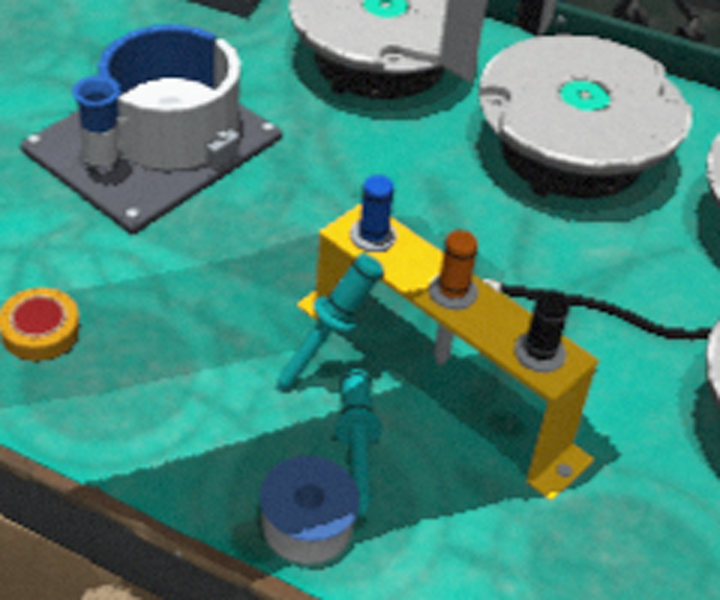

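```bash
python3 -m pendant '[[0,0.05,0,0,0,0,0.3],[0,0.1,0,0,0,0,0.3],[0,0.14,0,0,0,0,0.3],[0,0.165,0,0,0,0,0.3],[0,0.18,0,0,0,0,0.3],[0,0.19,0,0,0,0,0.3],[0,0.192,0,0,0,0,0.3],[0,0.192,0,0,0,0,0.3]]' 
python3 look.py pics/w3.png long_pin_knob
```

```text
t: 3.5
tool_pos: [0.5124, -0.1854, 0.1092]
eef_rot: [0.707, -0.013, 0.013, -0.707]
ft_force: [0.1, 0.5, -0.3]
width: 0.0609
3.5 [ 0.5124 -0.1854  0.1092] [ 0.15  0.46 -0.29] 0.0609 [-0.25  0.47  0.69  1.92 -0.38  0.88  0.59]
[[ 9.993e-01  1.000e-03  3.660e-02]
 [-3.660e-02 -2.000e-04  9.993e-01]
 [ 1.000e-03 -1.000e+00 -2.000e-04]]
long_pin_knob [232.1, 214.4] 0.74 [ 0.4367 -0.1877  0.033 ]
long_pin_knob [318.9, 246.9] 0.65 [ 0.5107 -0.1737  0.1357]
long_pin_knob [245.6, 170.5] 0.64 [ 0.4534 -0.1499  0.0401]
orange px 1206 z max 0.1482055035654208
knob top n 1204 mean [ 0.511  -0.1831  0.1464] min [ 0.5006 -0.1942  0.1435] max [ 0.5214 -0.1734  0.1482] px 320.0481727574751 273.7001661129568
```

View pics/w3.png

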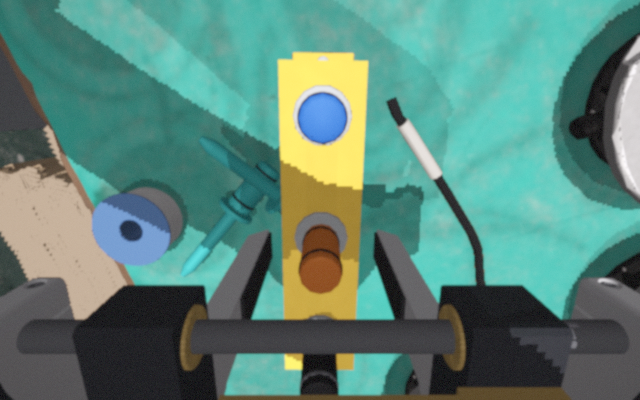

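The orange knob sits between the open fingers, around (320, 260). The turquoise decoys lie on the bench, clear of the fingers. Closing now.

```bash
python3 -m pendant '[[0,0,0,0,0,0,-0.2],[0,0,0,0,0,0,-0.4],[0,0,0,0,0,0,-0.7],[0,0,0,0,0,0,-0.7],[0,0,0,0,0,0,-0.7],[0,0,0,0,0,0,-0.7],[0,0,0,0,0,0,-0.7],[0,0,0,0,0,0,-0.7]]' 40
```

```text
t: 4.4
tool_pos: [0.5119, -0.1853, 0.1085]
eef_rot: [0.707, -0.013, 0.013, -0.707]
ft_force: [-0.0, -0.6, 1.0]
width: 0.0215
```

```bash
python3 -m pendant '[[0,-0.01,0,0,0,0,-0.8],[0,-0.03,0,0,0,0,-0.8],[0,-0.055,0,0,0,0,-0.8],[0,-0.085,0,0,0,0,-0.8],[0,-0.115,0,0,0,0,-0.8],[0,-0.14,0,0,0,0,-0.8],[0,-0.16,0,0,0,0,-0.8],[0,-0.165,0,0,0,0,-0.8],[0,-0.165,0,0,0,0,-0.8]]'
python3 look.py pics/w4.png
python3 - <<'E'
from h import *
im,d=get_image("scene"); cv2.imwrite("pics/s2.png",cv2.resize(im[70:330,240:480],None,fx=2,fy=2,interpolation=cv2.INTER_CUBIC))
E
```

```text
t: 5.3
tool_pos: [0.512, -0.1853, 0.2739]
eef_rot: [-0.707, 0.013, -0.013, 0.707]
ft_force: [-0.2, -0.5, -1.3]
width: 0.021
5.3 [ 0.512  -0.1853  0.2739] [-0.22 -0.55 -1.28] 0.021 [-0.36  0.27  0.79  1.75 -0.2   1.2   0.45]
[[ 0.9993  0.0011  0.0366]
 [-0.0366  0.      0.9993]
 [ 0.0011 -1.      0.    ]]
orange px 1154 z max 0.3134390969432185
```

View pics/s2.png

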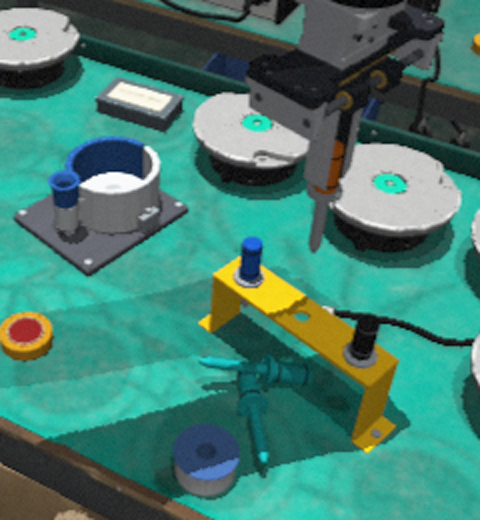

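View pics/w4.png

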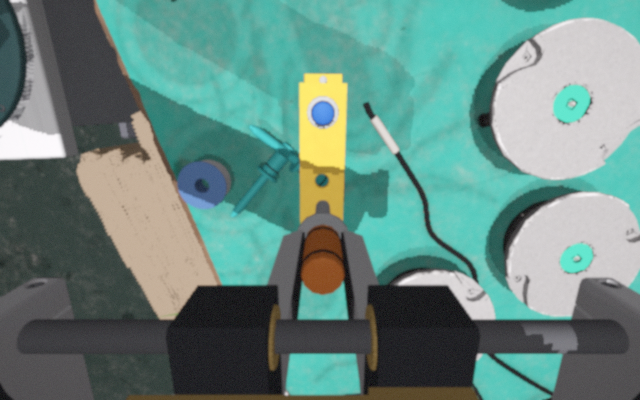

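Run:
```python
from h import *
c=cam("scene"); t=cam("top")
im,_=get_image("scene"); im2,_=get_image("top")
for x,y in [(.512,-.1845)]:
  for z in [.3124,.2604,.1854]:
    u,v,_=w2p(c,(x,y,z)); print("scene",u,v)
    cv2.circle(im,(int(round(u)),int(round(v))),0,(255,0,255),-1)
    u,v,_=w2p(t,(x,y,z)); print("top",u,v)
u,v,_=w2p(c,(.512,-.1845,.22)); u=int(u);v=int(v)
cv2.imwrite("pics/s3.png",cv2.resize(im[v-60:v+60,u-60:u+60],None,fx=5,fy=5,interpolation=cv2.INTER_NEAREST))
print(u,v)
```

```text
scene 405.5528924309329 142.2692767172065
top 407.43575996190293 160.8379548021288
scene 401.3907688165017 165.43972160149949
top 403.5803485273151 167.35942141256876
scene 395.98847458929754 195.51416730180458
top 398.7376271770631 175.55093251978985
398 182
```

View pics/s3.png

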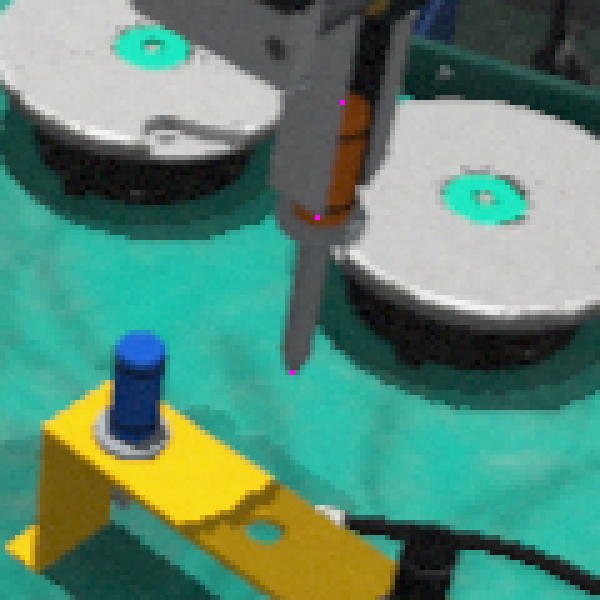

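```bash
python3 -m pendant '[[-0.003,0,0.02,0,0,0,-0.8],[-0.008,0,0.055,0,0,0,-0.8],[-0.014,0,0.095,0,0,0,-0.8],[-0.019,0,0.135,0,0,0,-0.8],[-0.024,0,0.175,0,0,0,-0.8],[-0.029,0,0.215,0,0,0,-0.8],[-0.031,0,0.24,0,0,0,-0.8],[-0.032,0,0.254,0,0,0,-0.8],[-0.032,0,0.254,0,0,0,-0.8],[-0.032,0,0.254,0,0,0,-0.8]]'
python3 look.py pics/w5.png hinge_top
```

```text
t: 6.5
tool_pos: [0.4893, 0.0685, 0.2732]
eef_rot: [0.707, -0.014, 0.013, -0.707]
ft_force: [-0.5, -0.4, -0.2]
width: 0.0208
6.5 [0.4893 0.0685 0.2732] [-0.48 -0.37 -0.17] 0.0208 [-0.78  0.13  0.64  1.86 -0.08  1.18 -0.15]
[[ 9.993e-01 -4.000e-04  3.790e-02]
 [-3.790e-02 -7.000e-04  9.993e-01]
 [-3.000e-04 -1.000e+00 -7.000e-04]]
hinge_top [367.1, 93.5] 0.8 [0.5486 0.164  0.0252]
orange px 1085 z max 0.3132204513575273
```

View pics/w5.png

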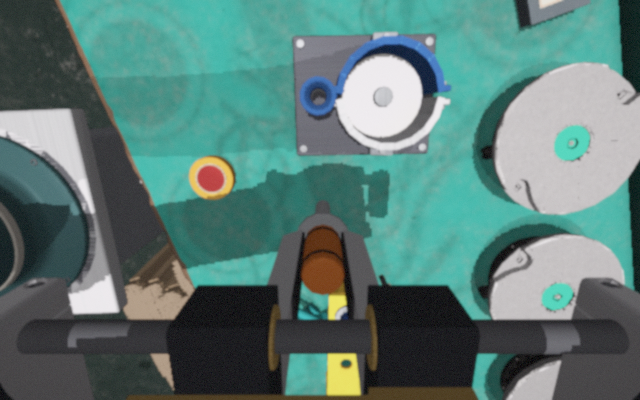

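Run:
```python
from h import *
c=cam("wrist"); im,d=get_image("wrist")
f,cx,cy,t,r=c
ys,xs=np.mgrid[60:130,285:360]; ys=ys.ravel();xs=xs.ravel()
P=t+(np.stack([(xs-cx)/f,(ys-cy)/f,np.ones(len(xs))],1)*d[ys,xs][:,None])@r.T
k=(abs(P[:,2]-.095)<.004)&(P[:,0]<.515)
print(k.sum(),P[k].min(0),P[k].max(0))
(a,b),rad=cv2.minEnclosingCircle(np.stack([xs[k],ys[k]],1).astype(np.float32)); print("rim circ px",a,b,rad,ray_z(c,(a,b),.095), rad/f*(t[2]-.095))
cr=cv2.resize(im[60:130,285:360],None,fx=8,fy=8,interpolation=cv2.INTER_CUBIC)
u,v,_=w2p(c,(.489,.1585,.095)); cv2.circle(cr,(int((u-285+.5)*8),int((v-60+.5)*8)),3,(0,0,255),-1); print(u,v)
cv2.imwrite("pics/h.png",cr)
```

```text
674 [0.46848776 0.14229009 0.09101526] [0.50684763 0.18078839 0.09732381]
rim circ px 317.5 94.92105102539062 19.242143630981445 [0.48729355 0.16184023 0.095     ] 0.021323151187596846
319.2472824913653 98.16504596382659
```

View pics/h.png

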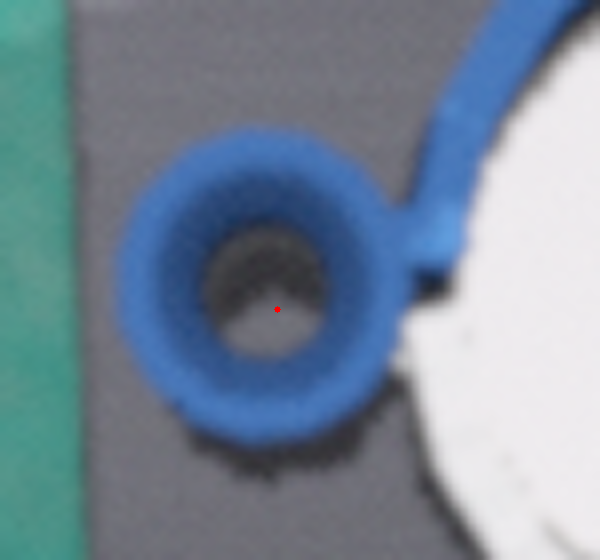

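```bash
python3 -m pendant '[[-0.001,0,0.02,0,0,0,-0.8],[-0.003,0,0.055,0,0,0,-0.8],[-0.004,0,0.08,0,0,0,-0.8],[-0.0045,0,0.091,0,0,0,-0.8],[-0.0045,0.02,0.091,0,0,0,-0.8],[-0.0045,0.045,0.091,0,0,0,-0.8],[-0.0045,0.062,0.091,0,0,0,-0.8],[-0.0045,0.07,0.091,0,0,0,-0.8],[-0.0045,0.07,0.091,0,0,0,-0.8],[-0.0045,0.07,0.091,0,0,0,-0.8]]'
python3 - <<'E'
from h import *
s=state(); print(s["tool_pos"],s["ft_force"])
for n in ["scene","wrist"]:
    c=cam(n); im,d=get_image(n)
    u,v=[int(a) for a in w2p(c,(.488,.159,.11))[:2]]; print(n,u,v)
    for z in (.115,.095):
        a,b,_=w2p(c,(s["tool_pos"][0],s["tool_pos"][1]+.001,z)); print(z,a,b)
    u=min(max(u,50),590);v=min(max(v,50),350)
    cv2.imwrite(f"pics/c_{n}.png",cv2.resize(im[v-50:v+50,u-50:u+50],None,fx=6,fy=6,interpolation=cv2.INTER_CUBIC))
E
```

```text
t: 7.65
tool_pos: [0.4886, 0.1604, 0.2042]
eef_rot: [-0.707, 0.013, -0.014, 0.707]
ft_force: [-0.3, 0.2, -0.7]
width: 0.0215
[0.4886016  0.16043463 0.20419675] [-0.30193962  0.2450733  -0.72371908]
scene 271 155
0.115 271.08855603420966 153.23393380177967
0.095 271.57486311042817 159.74917209561252
wrist 322 204
0.115 322.7149478739102 203.16864870224592
0.095 322.70498749997887 197.06447087055872
```

View pics/c_scene.png

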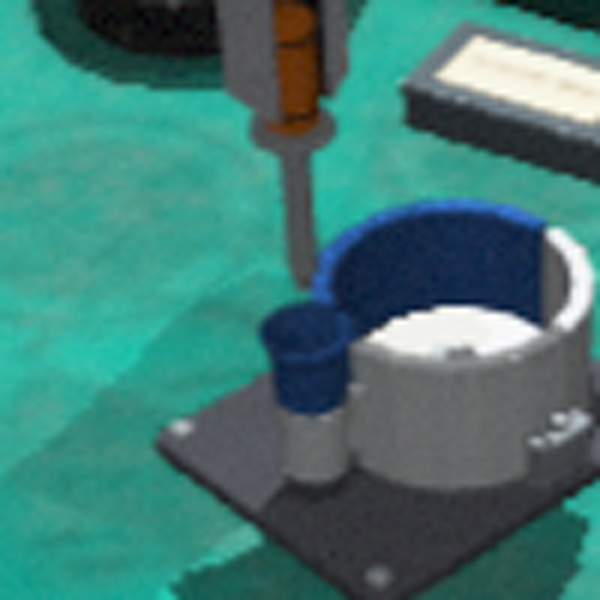

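View pics/c_wrist.png

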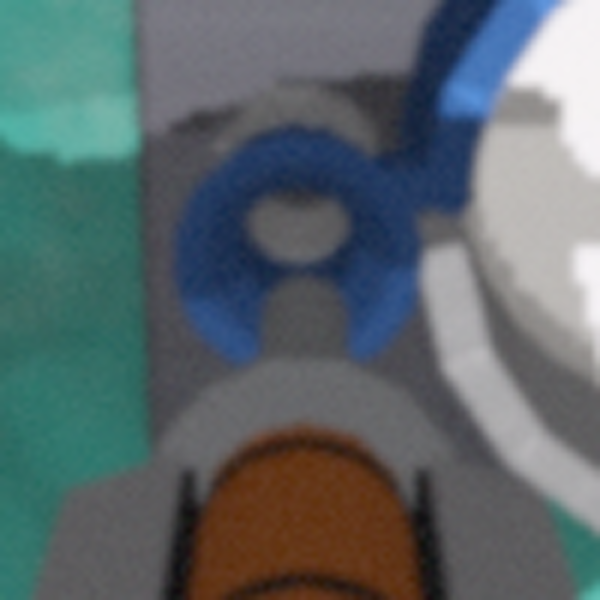

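```bash
python3 -m pendant '[[-0.0005,0.01,0,0,0,0,-0.8],[-0.0005,0.02,0,0,0,0,-0.8],[-0.0005,0.028,0,0,0,0,-0.8],[-0.0005,0.034,0,0,0,0,-0.8],[-0.0005,0.04,0,0,0,0,-0.8],[-0.0005,0.04,0,0,0,0,-0.8]]'
python3 - <<'E'
from h import *
s=state(); print(s["tool_pos"],s["ft_force"],s["ft_torque"])
for n in ["scene"]:
    c=cam(n); im,d=get_image(n)
    cv2.imwrite(f"pics/d_{n}.png",cv2.resize(im[105:205,221:321],None,fx=6,fy=6,interpolation=cv2.INTER_CUBIC))
E
```

```text
t: 8.35
tool_pos: [0.4873, 0.1607, 0.1626]
eef_rot: [0.707, -0.013, 0.013, -0.707]
ft_force: [0.4, -0.3, -1.1]
width: 0.021
[0.48727062 0.16069803 0.16262823] [ 0.35822531 -0.29543621 -1.13603066] [-0.08607354  0.08709753 -0.0028285 ]
```

View pics/d_scene.png

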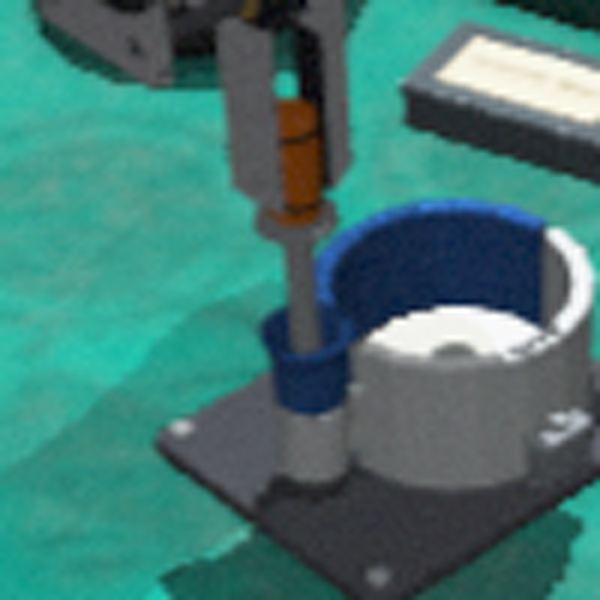

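The shaft is inside the mouth with about 1 N on the wrist, so it is lined up. I'll continue down.

```bash
python3 -m pendant '[[0,0.01,0,0,0,0,-0.8],[0,0.02,0,0,0,0,-0.8],[0,0.03,0,0,0,0,-0.8],[0,0.038,0,0,0,0,-0.8],[0,0.045,0,0,0,0,-0.8],[0,0.05,0,0,0,0,-0.8],[0,0.05,0,0,0,0,-0.8]]'
python3 -c "
from h import *
s=state(); print(s['tool_pos'],s['ft_force'],s['ft_torque'])"
```

```text
t: 9.1
tool_pos: [0.4873, 0.1607, 0.1128]
eef_rot: [0.707, -0.013, 0.013, -0.707]
ft_force: [-0.8, -0.3, -0.7]
width: 0.0216
[0.48733942 0.16072585 0.11283329] [-0.7588377  -0.26670397 -0.74147525] [-0.03780767  0.12023134  0.00197511]
```

```bash
python3 -m pendant '[[0,0.002,0,0,0,0,-0.8],[0,0.004,0,0,0,0,-0.8],[0,0.005,0,0,0,0,-0.8],[0,0.005,0,0,0,0,-0.8],[0,0.005,0,0,0,0,-0.8]]'
python3 -c "
from h import *
s=state(); print(s['tool_pos'],s['ft_force'],s['ft_torque'])
im,d=get_image('scene')
cv2.imwrite('pics/e.png',cv2.resize(im[105:205,221:321],None,fx=6,fy=6,interpolation=cv2.INTER_CUBIC))"
```

```text
t: 9.6
tool_pos: [0.4877, 0.1609, 0.1085]
eef_rot: [0.707, -0.013, 0.013, -0.707]
ft_force: [0.3, -0.1, -0.2]
width: 0.0211
[0.48765237 0.16088086 0.10854356] [ 0.30885659 -0.0694003  -0.17421671] [-0.00610414  0.04256387  0.01411903]
```

View pics/e.png

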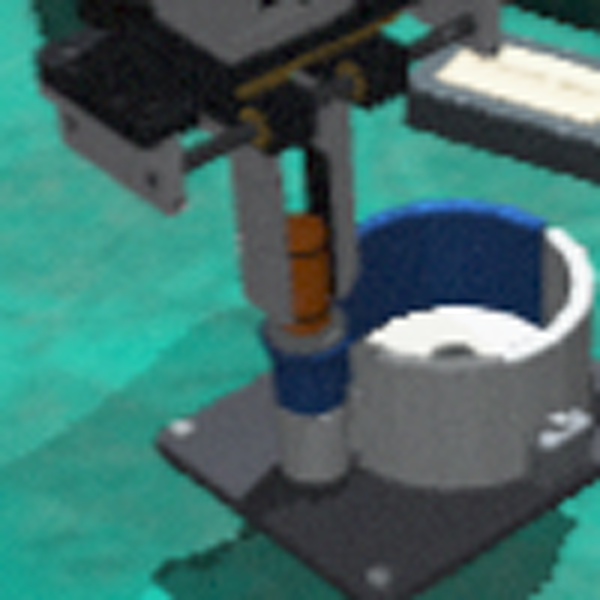

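Nearly seated, with no contact force yet. Pressing 1 mm at a time until contact.

```bash
python3 -m pendant '[[0,0.001,0,0,0,0,-0.8],[0,0.001,0,0,0,0,-0.8]]'; python3 -m pendant '[[0,0.001,0,0,0,0,-0.8],[0,0.001,0,0,0,0,-0.8]]'
```

```text
t: 9.85
tool_pos: [0.4878, 0.161, 0.1084]
eef_rot: [-0.707, 0.013, -0.013, 0.707]
ft_force: [-6.9, -1.8, 20.1]
width: 0.0213
t: 10.05
tool_pos: [0.4878, 0.161, 0.1082]
eef_rot: [-0.707, 0.013, -0.013, 0.707]
ft_force: [-15.0, -4.0, 41.6]
width: 0.0214
```

Contact comes at TCP height 0.1084 m, against 0.1085 when the pin hung in the rack at the same height, so the flange is home. I'll unload and release.

```bash
python3 -m pendant '[[0,-0.0018,0,0,0,0,-0.8],[0,-0.0018,0,0,0,0,-0.8],[0,-0.0018,0,0,0,0,-0.5],[0,-0.0018,0,0,0,0,-0.3],[0,-0.0018,0,0,0,0,-0.1],[0,-0.0018,0,0,0,0,0.1],[0,-0.0018,0,0,0,0,0.2],[0,-0.0018,0,0,0,0,0.2],[0,-0.0018,0,0,0,0,0.2]]' 
python3 -c "
from h import *
im,d=get_image('wrist'); cv2.imwrite('pics/f.png',im)"
```

```text
t: 10.95
tool_pos: [0.4876, 0.1608, 0.1082]
eef_rot: [0.707, -0.013, 0.013, -0.707]
ft_force: [0.2, -0.4, -0.5]
width: 0.0564
```

View pics/f.png

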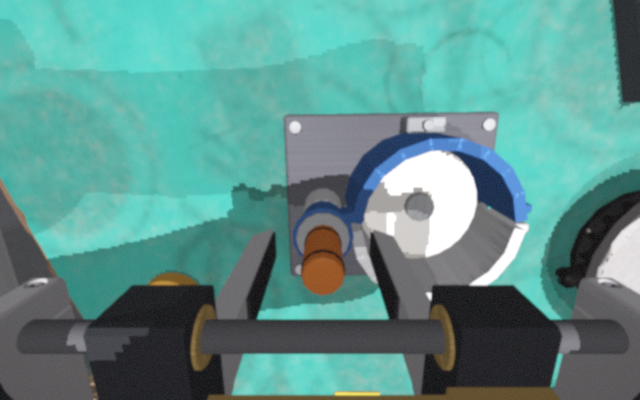

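The fingers are open and clear of the knob at (322, 265), and the pin stands in the knuckle. Retreating straight up.

```bash
python3 -m pendant '[[0,-0.01,0,0,0,0,0.2],[0,-0.03,0,0,0,0,0.2],[0,-0.06,0,0,0,0,0.2],[0,-0.1,0,0,0,0,0.2],[0,-0.14,0,0,0,0,0.2],[0,-0.17,-0.03,0,0,0,0.2],[0,-0.18,-0.06,0,0,0,0.2],[0,-0.18,-0.08,0,0,0,0.2],[0,-0.18,-0.08,0,0,0,0.2],[0,-0.18,-0.08,0,0,0,0.2]]'
python3 look.py pics/w9.png
python3 -c "
from h import *
im,d=get_image('scene')
cv2.imwrite('pics/g.png',cv2.resize(im[90:310,220:480],None,fx=2.7,fy=2.7,interpolation=cv2.INTER_CUBIC))"
```

```text
t: 12.0
tool_pos: [0.4846, 0.081, 0.2888]
eef_rot: [-0.707, 0.013, -0.013, 0.707]
ft_force: [0.5, 0.6, -1.1]
width: 0.0564
12.0 [0.4846 0.081  0.2888] [ 0.47  0.57 -1.06] 0.0564 [-0.81  0.11  0.64  1.85 -0.07  1.21 -0.19]
[[ 9.993e-01  4.000e-04  3.730e-02]
 [-3.730e-02  5.000e-04  9.993e-01]
 [ 4.000e-04 -1.000e+00  5.000e-04]]
orange px 336 z max 0.14886964769860667
knob top n 336 mean [0.4872 0.1616 0.1465] min [0.478  0.1519 0.1435] max [0.4964 0.1713 0.1489] px 322.4345238095238 107.66964285714286
```

View pics/g.png

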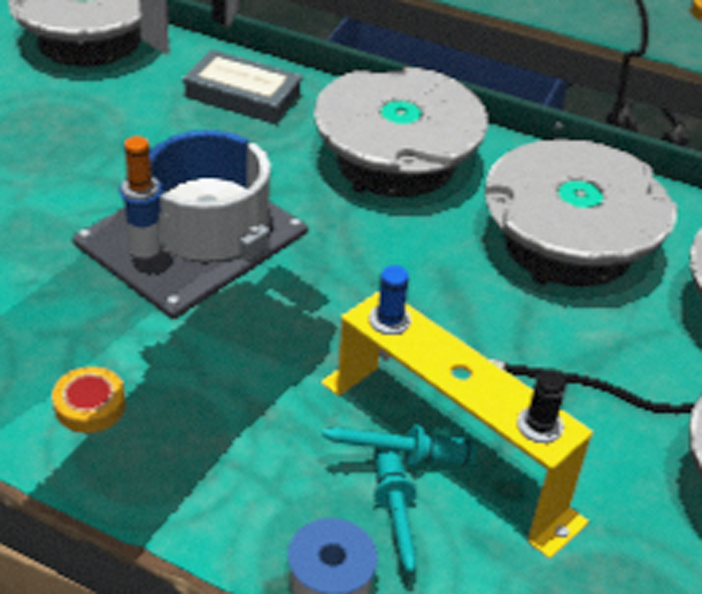

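View pics/w9.png

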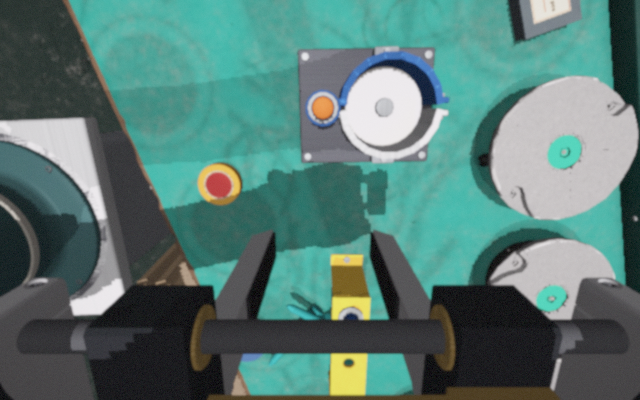

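```bash
python3 -c "
from workcell import *
print(sign_off())"
```

```text
the job is handed in; nothing more can be done
None
```

The long orange-knob pin is out of the rack's middle hole and down through both knuckles. Its flange is fully home on the blue one. I let go, backed the arm off and handed the job in at about 12 s, against the 42 s limit.

**Last checks:**
- **Seating:** the wrist camera puts the knob top at z = 0.1465 m. It read 0.1464 m while the pin hung in the rack, where the flange sits at the same height.
- **Position:** the knob centre is within about 0.3 mm of the mouth centre I measured beforehand.
- **Force:** firm contact came at the height I expected. The vertical wrist force reached about 42 N while I pressed the flange home, and it was unloaded before I opened the fingers.
- **Other pins:** the blue and black pins are still in the rack.

**What went differently:**
- **Turquoise pins:** the two turquoise look-alike pins stood upright in the first pictures. They toppled during my first move and now lie on the bench by the rack. The tool passed well above them and I saw no contact force afterwards, so they probably fell on their own. I can't rule out that I caused it, and I left them lying.
- **Camera agreement:** the cameras differed by 2–4 mm on where the hinge mouth was. I used the distance between the pin and the hinge instead, on which they agreed to about 3 mm in x and 2 mm in y.
- **Recognition:** the network reported the turquoise pins as the long pin and placed the hinge point off target. I took both positions from colour and shape in the pictures instead.

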